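# Preload a photoelastic block with the coarse ring, fine knob untouched

## Task

Stand the amber test block in the seat of the loading frame, then turn the big outer coarse ring clockwise until the ram presses the block against the fixed jaw with about 15 N, never more than 25 N, and let go. The fine knob on top of the ring has already been set: do not turn it, and leave the other things on the table where they are.

Things in the scene. Friction and masses are not known exactly. Their poses are not given: they have to be found in the camera images.
- frame: loading frame, fixed to the table: steel base plate 100 x 230 x 12 mm with a black gearbox 76 x 84 mm, its top 52 mm above the table, that carries two concentric knobs (coarse ring below, fine knob above); origin on the vertical knob axis at table level; z up, +y points from the knobs along the ram to the seat and jaw
- seat (a point): on the seat floor, 20 mm above the table: the point under the block's centre when it stands against the jaw; axes as the frame's. Jaw face 18 mm away at +y; the ram's pad at first 24 to 32 mm away at -y, so the block has 6 to 14 mm to spare (set it down at y = -3 mm; the ram pushes it the rest). Two lips 6 mm high at x = -18 and +18 mm leave 3 mm each side of the block
- jaw: fixed steel jaw of the frame, 44 mm wide, 15 mm thick, its top 52 mm above the table; origin under the middle of its inner face, 12 mm above the table; its face looks to the frame's -y
- coarse_grip (a point): middle of the coarse ring, on the knob axis, 78 mm above the table. Black knurled ring 56 mm across, 24 mm high, with 14 mm of room under it for fingertips. Steady friction 0.30 N m, stays where left; the ram adds 0.012 N m per newton. Turn it about 0.5 to 1.2 rad clockwise until the block meets the jaw; no end stop before that. Its angle is not shown
- fine_mark (a point): pointer mark on the rim of the inner fine knob's top, 15 mm from the knob axis and 110 mm above the table. The fine knob is a bare aluminium disc 36 mm across and 20 mm high (90 to 110 mm above the table), standing concentric on the coarse ring; it turns very easily (0.012 N m) and does not follow the ring
- block: loose photoelastic test block of amber resin, 30 mm (x) by 36 mm (y) by 56 mm high (z), about 80 g, standing on the table; origin at the centre of its underside. Its 36 mm go between ram and jaw (its y along the frame's y, either way round), its 30 mm sides are free to be gripped
- beaker: open glass beaker, 68 mm across, 90 mm high, bystander; origin under its centre
- driver: screwdriver with a black handle, 170 mm long, lying on the table, bystander
- lens_post: lens in a round black mount on a short post, 136 mm high, foot 50 x 60 mm, bystander; origin under its foot
- ram_port (a point): where the ram leaves the gearbox, 48 mm from the knob axis, 38 mm above the table. Coarse ring clockwise (from above) drives the ram to the frame's +y, 12 mm per rad. The ram ends in a sprung steel pad 22 mm wide, 18 mm high; spring 6 N per mm, so 72 N per rad of ring once the block is pushed on the jaw (15 N is 0.21 rad past contact)
There are look-alikes about, which are no part of the job. There is more than one size of the block; the one meant has the size given above.

How it is judged:
By the outcome, as a careful person would: the job done as asked, in the order asked, and still so for the second after the job is handed in, with the robot touching nothing.
It also fails if it takes over 64 s, if anything falls off the work surface, if the arm or the gripper's body presses on something with over 40 N, if the wrist force passes 120 N, or if a joint passes its speed limit or range.

## Robot

A 6-joint arm with a two-finger parallel gripper is mounted at the origin on the work surface. World frame = base frame: x ahead of the robot, y to its left, z up, the work surface at z = 0. Lengths are in m, angles in rad, forces in N, time in s.
With the tool pointing down it reaches from about 0.3 to 0.875 m from the base axis. Payload 6.4 kg.
Tool frame: the origin (TCP) lies at the very end of the fingers, on their centre line; the grasp point (between the pads) lies 19 mm behind it; z points along the fingers, y is the line along which they close (so a half turn about z gives the same grasp; the last joint's range is limited). The gripper opens to 85 mm and grips with 20 to 120 N. Pads are 22 mm wide; open, the fingers measure 114 mm over their backs; the gripper's body (76 mm by 85 mm) begins 54 mm behind the grasp point. The pads swing forward as they close: fully open they stand 13 mm farther back than shut.
Start: joints at [1.042, 0.181, 1.607, -0, 1.354, -0.206], TCP at [0.182, 0.545, 0.231] pointing down, gripper open.
Joint ranges: [-2.99, 2.99], [-0.89, 2.07], [0.3, 2.58], [-1.14, 4.28], [0, 2.63], [-3.12, 3.12]. Speed limits (rad/s): [2.57, 2.57, 3.01, 3.14, 3.14, 3.14].

## Interface

Orientations are given as a unit quaternion [w, x, y, z].
In Python, from bench import ctrl gives the robot as it stands.
- The arm moves only by the tool jog_arm, never from a script. Its argument "series" is a list that holds one entry, the list of rows, each a list of 7 numbers: the shift along the tool's x, y, z in mm, then the turn, a rotation vector about the tool's x, y, z in rad, then the finger opening in mm, from 0 to 85.4. In form: [[[tx, ty, tz, rx, ry, rz, gripper], ...]]. A call has exactly 10 rows; each row shifts and turns the commanded pose from where the row before left it, along the tool's axes as they then stand; what a row does not reach is not made up. A row lasts 1/10 s, in which the tool goes at most 50 mm and 8.59 degrees, less where a joint would pass 70% of its speed; a pose out of reach is approached as far as the arm can. A call with a gripper value outside its range is refused whole. The fingers move at their own pace and stop on an object; the grip force is fixed at half the most. Time passes only in rows, so rows that do not move let the fingers close, or fill a call up. It gives the time, the measured TCP pose, the force, the opening and the grip force at its end, in the units of the state.
- ctrl.get_obs(): the state, without advancing time (a new reading comes with each control period).
- ctrl.camera(name): name is "side" or "top"; returns a dict with "frame" (480x640x3 uint8, blue, green, red), "z_map" (480x640 float32, m along the optical axis (not along the pixel's ray), 0 where there is no reading), "fx", "fy", "cx", "cy" (pixels), "xyz" and "rotation" of the camera in the world. Camera axes: x right, y down, z forward; pixel columns grow to the right and rows downward; lengths in m; the calibration is good to about 2 mm. A picture is of the moment at which its call begins.
- ctrl.hand_in(): hands the job in; it is judged then, once.
The state is a dict: "time_s": time; "q": joint angles; "dq": joint speeds; "joint_efforts": joint torques, N m; "eef_pos": TCP position; "eef_rot": TCP orientation; "wrist_force": force on the tool from outside, world axes, zero at the start; "torque": the same for the moment, N m; "opening": opening from 0.0 (shut) to 1.0 (fully open); "grasp_force": force on a finger pad.
Only numpy, scipy, OpenCV 4.12 (cv2) and the standard library are available. Lean on these libraries where they do the work, as an engineer would, in place of code of your own. Each camera call takes 0.05 s, during which the arm holds its last target. There are 200 camera calls.

## Working session

There is one attempt and no reset: what is moved stays moved. The work goes in short steps, Python scripts to look and compute and a tool call to move; the robot and the scene stay as the last step left them, time stands still between calls to the robot, and variables do not carry over. Pictures are saved under pics/ and viewed, at most 10 in all, crops included, and the job is handed in when it is done.

Besides the shell and the picture viewer there is one more tool, called after "Call:" as a command line: name --argument value ..., lists and objects as JSON in quotes. jog_arm: Moves the arm, as the interface text tells. Its arguments: {"type":"object","properties":{"series":{"type":"array"}},"required":["series"]}

```bash
ls; mkdir -p pics; python3 - <<'E'
from bench import ctrl
import cv2,numpy as np
print(ctrl.get_obs())
for n in("top","side"):
    c=ctrl.camera(n); cv2.imwrite(f"pics/{n}0.png",c["frame"]); np.savez(f"{n}0.npz",**c)
    print(n,c["fx"],c["fy"],c["cx"],c["cy"],c["xyz"],c["rotation"])
E
```

```text
pics
{'time_s': 0.0, 'q': array([ 1.04169378e+00,  1.81560990e-01,  1.60800741e+00,  1.80136110e-05,
        1.35379480e+00, -2.06291222e-01]), 'dq': array([ 0.00089612, -0.00084008,  0.00036457,  0.00090395,  0.00013141,
        0.00042808]), 'joint_efforts': array([ 1.59037816e-03, -4.44885814e+01, -3.51333797e+01, -2.69554939e-04,
        9.20728140e-03, -1.59184725e-05]), 'eef_pos': array([0.18209846, 0.54482259, 0.23037323]), 'eef_rot': array([-3.26431792e-04,  1.60707615e-01,  9.87001661e-01, -8.22935942e-04]), 'wrist_force': array([-0.19891425,  0.60405752,  0.37299196]), 'torque': array([-0.01229396,  0.00789107,  0.04073388]), 'grasp_force': 0.0, 'opening': 0.9960700483397997}
top 505.48709292925616 505.48709292925616 323.6147858419388 237.2572827047195 [ 0.33569563 -0.0054244   1.34317858] [ 0.04542454 -0.69551602  0.7146357  -0.05907521]
side 434.8604533051082 434.8604533051082 310.79464473191297 239.98180187368826 [ 0.31604728 -0.80116305  0.63821016] [-0.47575353  0.8692497  -0.11919896  0.06208983]
```

View pics/top0.png

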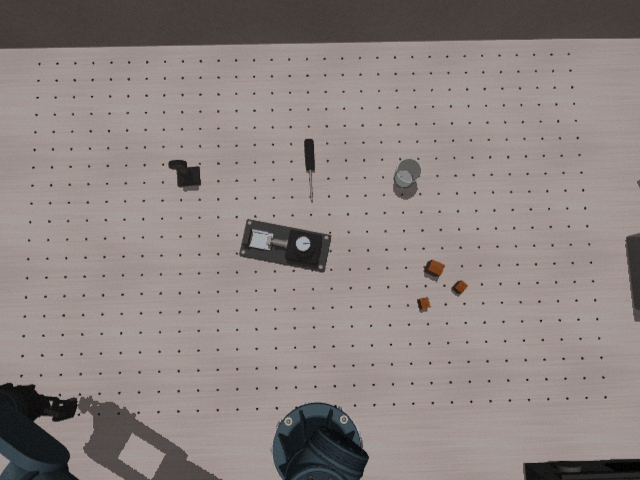

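View pics/side0.png

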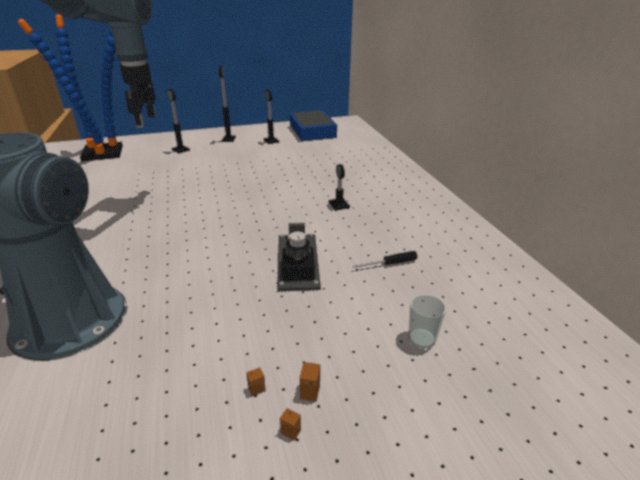

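The top view shows the frame with its knob axis near (303,244) and the seat near (262,240). The amber blocks are at (434,269), (459,287) and (424,303). In the side view the tall block is at (310,381). The lens post, screwdriver and beaker stand beyond and beside the frame.

```bash
cat > h.py <<'E'
import numpy as np,cv2
from scipy.spatial.transform import Rotation as R
def rot(c): return R.from_quat(np.asarray(c["rotation"]),scalar_first=True).as_matrix()
def ray(c,uv,z):
    uv=np.atleast_2d(uv).astype(float); d=np.c_[(uv[:,0]-c["cx"])/c["fx"],(uv[:,1]-c["cy"])/c["fy"],np.ones(len(uv))]@rot(c).T
    o=np.asarray(c["xyz"]); return o+d*((z-o[2])/d[:,2])[:,None]
def cloud(c):
    v,u=np.mgrid[:480,:640]; Z=c["z_map"]
    return (np.stack([(u-c["cx"])/c["fx"]*Z,(v-c["cy"])/c["fy"]*Z,Z],-1)@rot(c).T)+np.asarray(c["xyz"])
def amber(c):
    h=cv2.cvtColor(c["frame"],cv2.COLOR_BGR2HSV); return cv2.inRange(h,(5,130,60),(22,255,255))
def load(n): return {k:(v if v.ndim else v.item()) for k,v in np.load(n).items()}
E
python3 - <<'E'
from h import *
for n in("top","side"):
    c=load(n+"0.npz"); P=cloud(c); m=amber(c)
    k,l,s,ce=cv2.connectedComponentsWithStats(m)
    for i in range(1,k):
        if s[i,4]<30 or s[i,1]<220: continue
        q=P[l==i]; zt=np.percentile(q[:,2],95); t=q[q[:,2]>zt-.006]
        r=cv2.minAreaRect((t[:,:2]*1000).astype(np.float32))
        print(n,s[i],"ztop",zt.round(4),"c",np.array(r[0]).round(1),np.array(r[1]).round(1),r[2],len(t), "mean",t.mean(0).round(4))
c=load("top0.npz");P=cloud(c)
q=P[215:275,235:335].reshape(-1,3)
for a,b in((.008,.016),(.016,.026),(.045,.057),(.085,.095),(.104,.116)):
    t=q[(q[:,2]>a)&(q[:,2]<b)]
    if len(t)>4: r=cv2.minAreaRect((t[:,:2]*1000).astype(np.float32)); print(a,b,len(t),np.median(t,0).round(4),r)
print("table z",np.median(P[330:360,200:400,2]))
f=c["frame"]
cv2.imwrite("pics/crop1.png",cv2.resize(f[210:280,232:338],None,fx=7,fy=7,interpolation=cv2.INTER_CUBIC))
s=load("side0.npz")["frame"]
cv2.imwrite("pics/crop2.png",np.hstack([cv2.resize(f[255:315,410:475],(433,400),interpolation=cv2.INTER_CUBIC),cv2.resize(s[215:295,265:335],(350,400),interpolation=cv2.INTER_CUBIC)]))
E
```

```text
top [428 260  17  15 159] ztop 0.0603 c [ 442.4 -317.8] [35.9 30. ] 61.881526947021484 123 mean [ 0.442  -0.3181  0.0572]
top [455 281  12  12  89] ztop 0.0459 c [ 358.5 -202.5] [ 27.4 395.8] 10.571725845336914 56 mean [ 0.3904 -0.3773  0.0659]
top [420 298  10  11  82] ztop 0.0443 c [ 338.5 -152.5] [ 25.4 293.1] 6.037853240966797 64 mean [ 0.3521 -0.2826  0.062 ]
side [300 363  20  38 623] ztop 0.0585 c [ 374.8 -549.7] [515.6  31.6] 73.33695983886719 287 mean [ 0.4427 -0.3236  0.0589]
side [247 369  17  26 333] ztop 0.0431 c [ 354.2 -288.8] [25.3 20. ] 11.635553359985352 149 mean [ 0.354  -0.2902  0.0417]
side [281 409  19  30 436] ztop 0.0432 c [ 349.5 -585.7] [435.1  28.1] 77.48123168945312 202 mean [ 0.3931 -0.3888  0.0446]
0.008 0.016 1394 [0.5048 0.0875 0.0122] ((521.564453125, 69.61707305908203), (239.39651489257812, 153.77041625976562), 85.97083282470703)
0.016 0.026 443 [0.5278 0.1288 0.0192] ((515.48681640625, 69.37429809570312), (223.3031463623047, 97.98816680908203), 76.87263488769531)
0.045 0.057 719 [0.5134 0.0446 0.0516] ((517.4827270507812, 77.39407348632812), (200.29161071777344, 76.24030303955078), 77.47579956054688)
0.085 0.095 206 [0.5019 0.0201 0.0902] ((505.17364501953125, 20.906614303588867), (54.80448532104492, 55.00888442993164), 55.94740676879883)
0.104 0.116 167 [0.5043 0.0197 0.1104] ((504.70477294921875, 20.62734031677246), (34.16781997680664, 34.64286422729492), 65.98438262939453)
table z 0.0003608344449816947
```

View pics/crop1.png

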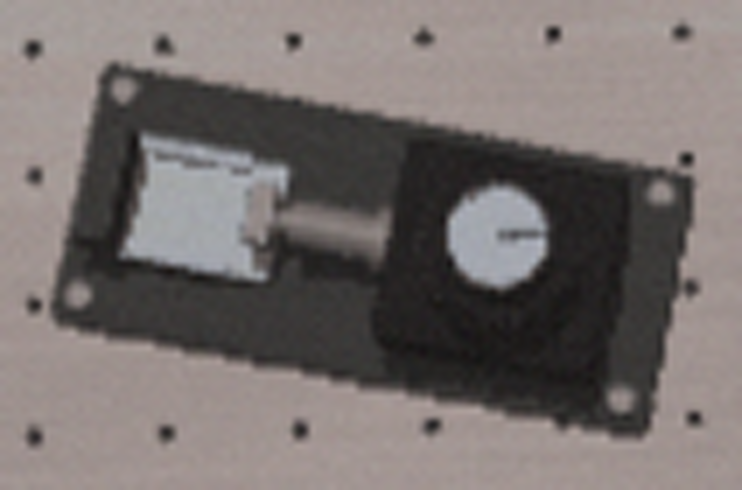

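View pics/crop2.png

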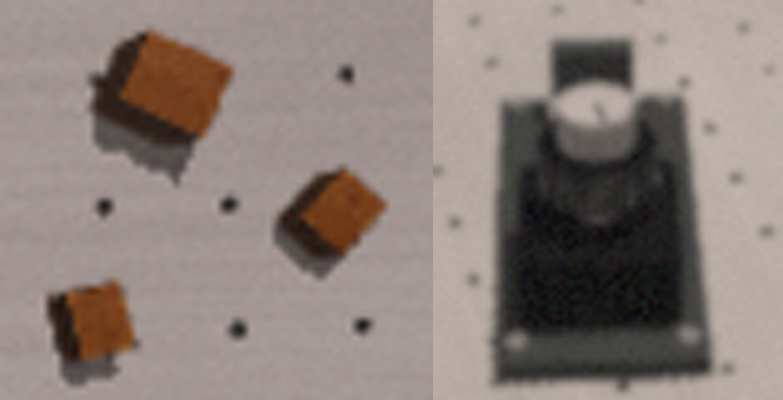

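The first crop shows the plate corners near (105,65), (692,178), (648,435) and (52,320), the bright seat around (205,205), the jaw to its left and the pad at (262,210). In the second crop the biggest block (top face near (176,84)) is the target. The two small ones are look-alikes.

```bash
cat > m.py <<'E'
from h import *
def block(c,roi,zt):
    x0,y0,x1,y1=roi; f=cv2.resize(c["frame"][y0:y1,x0:x1],None,fx=8,fy=8,interpolation=cv2.INTER_CUBIC)
    h=cv2.cvtColor(f,cv2.COLOR_BGR2HSV); m=cv2.inRange(h,(5,150,112),(22,255,255))
    ct=max(cv2.findContours(m,cv2.RETR_EXTERNAL,cv2.CHAIN_APPROX_NONE)[0],key=cv2.contourArea).reshape(-1,2)
    w=ray(c,(ct+.5)/8-.5+[x0,y0],zt)[:,:2]*1000
    return cv2.minAreaRect(w.astype(np.float32))
E
python3 - <<'E'
from m import *
c=load("top0.npz"); s=load("side0.npz")
print("block",block(c,(420,252,452,286),.056))
# two-view height: top face centre in both views
g=s["frame"][360:405,296:326].astype(int).sum(2)
print(g[::2,14], g[6,:])
# plate by dark mask
f=c["frame"]; roi=cv2.resize(f[205:285,228:342],None,fx=8,fy=8,interpolation=cv2.INTER_CUBIC)
m=(roi.max(2)<105).astype(np.uint8)
m=cv2.morphologyEx(m,cv2.MORPH_OPEN,np.ones((40,40)))
ct=max(cv2.findContours(m,0,cv2.CHAIN_APPROX_NONE)[0],key=cv2.contourArea).reshape(-1,2)
w=ray(c,(ct+.5)/8-.5+[228,205],.012)[:,:2]*1000
print("plate",cv2.minAreaRect(w.astype(np.float32)))
# fine knob disc
m=(roi.min(2)>140).astype(np.uint8); m[:, :480]=0; m=m.copy()
for t in cv2.findContours(m,0,cv2.CHAIN_APPROX_NONE)[0]:
    if 3000<cv2.contourArea(t)<20000:
        w=ray(c,(t.reshape(-1,2)+.5)/8-.5+[228,205],.110)[:,:2]*1000
        print("knob",cv2.minEnclosingCircle(w.astype(np.float32)),cv2.fitEllipse(w.astype(np.float32)))
        e=cv2.fitEllipse(t); kuv=np.array(e[0])/8-.5+[228,205]; print("knob uv",kuv)
# side view knob
r2=cv2.resize(s["frame"][225:255,280:315],None,fx=8,fy=8,interpolation=cv2.INTER_CUBIC)
print("side knob row/col profile",s["frame"][228:256,297].min(1),s["frame"][238,282:314].min(1))
E
```

```text
block ((442.81024169921875, -319.0113525390625), (34.98284912109375, 27.86680793762207), 62.092124938964844)
[517 438 272 257 262 266 249 260 260 257 195 143 158 155 172 161 161 155
 165 158 192 267 415] [524 527 523 523 514 480 391 302 259 269 261 266 260 265 257 250 269 254
 255 244 255 252 265 302 401 491 529 529 539 537]
plate ((514.2140502929688, 68.31471252441406), (231.59658813476562, 103.89786529541016), 77.35137939453125)
knob ((505.1158447265625, 20.46748924255371), 17.390005111694336) ((505.3587341308594, 21.014413833618164), (31.380027770996094, 33.0562858581543), 94.69048309326172)
knob uv [302.20987701 243.2922554 ]
side knob row/col profile [ 41  46  64 107 149 163 162 150 139 146 153 146 125  98  88  84  84  83
  73  57  36  29  35  40  38  46  46  46] [ 68  66  65  52  46  56  85  95 110 134 150 159 164 163 165 153 132 138
 153 157 150 137 112  85  63  61  63  67  62  68  65  63]
```

```bash
python3 - <<'E'
from m import *
c=load("top0.npz"); s=load("side0.npz")
def tri(ua,ub):
    A=[];b=[]
    for k,u in((c,ua),(s,ub)):
        o=np.asarray(k["xyz"]); d=ray(k,u,0)[0]-o; d/=np.linalg.norm(d); M=np.eye(3)-np.outer(d,d); A.append(M); b.append(M@o)
    x,r,_,_=np.linalg.lstsq(np.vstack(A),np.hstack(b),rcond=None); return (x*1000).round(1),np.sqrt(r)*1000
def cen(k,roi,fn,zz=8):
    x0,y0,x1,y1=roi; f=cv2.resize(k["frame"][y0:y1,x0:x1],None,fx=zz,fy=zz,interpolation=cv2.INTER_CUBIC)
    t=max(cv2.findContours(fn(f).astype(np.uint8),0,2)[0],key=cv2.contourArea); M=cv2.moments(t)
    return np.array([M["m10"],M["m01"]])/M["m00"]/zz+.5/zz-.5+[x0,y0],(np.array(cv2.boundingRect(t))/zz).round(1)
am=lambda f:cv2.inRange(cv2.cvtColor(f,cv2.COLOR_BGR2HSV),(5,130,112),(22,255,255))
a,_=cen(c,(420,252,452,286),am); b,bb=cen(s,(296,356,326,408),am); print("blocktop",a,b,bb,tri(a,b))
kn=lambda f:f.min(2)>118
a,_=cen(c,(290,230,316,258),kn); b,bb=cen(s,(284,226,312,256),kn); print("knob",a,b,bb,tri(a,b))
# frame axis: long edges
f=c["frame"]; roi=cv2.resize(f[205:285,228:342],None,fx=8,fy=8,interpolation=cv2.INTER_CUBIC)
m=(roi.max(2)<110).astype(np.uint8); m=cv2.morphologyEx(m,cv2.MORPH_CLOSE,np.ones((60,60)))
ct=max(cv2.findContours(m,0,cv2.CHAIN_APPROX_NONE)[0],key=cv2.contourArea).reshape(-1,2)
w=ray(c,(ct+.5)/8-.5+[228,205],.012)[:,:2]*1000
K=np.array([505.2,20.8])
th=np.radians(77.5); 
for it in range(4):
    Y=np.array([np.cos(th),np.sin(th)]); X=np.array([Y[1],-Y[0]]); q=np.c_[(w-K)@X,(w-K)@Y]
    mid=(q[:,1]>-45)&(q[:,1]<140); up=q[mid&(q[:,0]>30)]; lo=q[mid&(q[:,0]<-30)]
    pu=np.polyfit(up[:,1],up[:,0],1); pl=np.polyfit(lo[:,1],lo[:,0],1)
    th-=np.arctan(pu[0])
    print("up",pu,"lo",pl,np.degrees(th), "yrange",np.median(q[(abs(q[:,0])<30)&(q[:,1]>100),1]),np.median(q[(abs(q[:,0])<30)&(q[:,1]<0),1]))
P=cloud(c)[205:285,228:342].reshape(-1,3)*1000
q=np.c_[(P[:,:2]-K)@X,(P[:,:2]-K)@Y,P[:,2]]
def st(n,t): print(n,len(t),np.percentile(t,[3,50,97],axis=0).round(1).tolist())
st("jaw",q[(q[:,2]>47)&(q[:,2]<57)&(q[:,1]>80)])
st("seat",q[(q[:,2]>17.5)&(q[:,2]<23)&(q[:,1]>60)&(abs(q[:,0])<30)])
st("pad",q[(q[:,2]>36)&(q[:,2]<57)&(q[:,1]>50)&(q[:,1]<110)])
# brightness along axis at x=+12(z=20)
for x,z in((0,20),(10,20)):
    for y in range(60,150,2):
        p=K+X*x+Y*y; pw=np.array([*p,z])/1000; d=rot(c).T@(pw-np.asarray(c["xyz"])); u=d[0]/d[2]*c["fx"]+c["cx"]; v=d[1]/d[2]*c["fy"]+c["cy"]
        print(y,int(cv2.getRectSubPix(f,(1,1),(u,v))[0,0,1]),end="; ")
    print()
E
```

```text
blocktop [436.31433838 266.91169991] [309.79529788 371.43248169] [ 4.5  6.6 19.  18.2] (array([ 443.5, -319.8,   55.6]), array([0.72949256]))
knob [302.42290979 243.32039558] [297.82836196 232.98611085] [ 0.   0.  28.  14.8] (array([506.9,  20.2, 116.8]), array([3.42890042]))
up [4.40027642e-02 5.05642087e+01] lo [-8.60843143e-04 -5.60200694e+01] 74.98045264005566 yrange 165.97016692079177 -67.77085861864154
up [2.27790147e-03 5.05031010e+01] lo [-4.17139368e-02 -5.62271544e+01] 74.84993872556166 yrange 165.62570353066923 -68.0323555529075
up [1.91423601e-04 5.05078121e+01] lo [-4.39557790e-02 -5.62345264e+01] 74.83897096124058 yrange 165.63547866579202 -68.02800090987692
up [2.60972754e-06 5.05076632e+01] lo [-4.41441921e-02 -5.62351588e+01] 74.83882143486674 yrange 165.58953769646524 -68.02760423380468
jaw 121 [[-26.9, 86.2, 47.4], [-6.3, 147.6, 51.3], [12.7, 157.0, 56.1]]
seat 195 [[-26.3, 74.2, 17.8], [-6.5, 116.0, 20.1], [16.6, 141.6, 22.8]]
pad 123 [[-13.5, 51.6, 40.1], [-4.5, 72.5, 45.6], [5.5, 94.2, 52.7]]
60 119; 62 120; 64 123; 66 126; 68 127; 70 124; 72 121; 74 120; 76 123; 78 127; 80 128; 82 124; 84 119; 86 107; 88 104; 90 137; 92 138; 94 136; 96 136; 98 137; 100 155; 102 168; 104 167; 106 165; 108 165; 110 165; 112 169; 114 168; 116 168; 118 169; 120 167; 122 167; 124 165; 126 166; 128 168; 130 166; 132 166; 134 165; 136 163; 138 130; 140 90; 142 69; 144 39; 146 32; 148 40; 
60 69; 62 61; 64 61; 66 64; 68 63; 70 63; 72 64; 74 64; 76 63; 78 62; 80 61; 82 59; 84 59; 86 96; 88 132; 90 119; 92 135; 94 139; 96 140; 98 150; 100 160; 102 167; 104 170; 106 168; 108 163; 110 167; 112 166; 114 167; 116 166; 118 161; 120 151; 122 140; 124 132; 126 135; 128 162; 130 159; 132 149; 134 137; 136 130; 138 144; 140 134; 142 80; 144 45; 146 34; 148 41;
```

```bash
python3 - <<'E'
from m import *
c=load("top0.npz"); f=c["frame"]
K=np.array([505.2,20.8]); th=np.radians(77.5)
Y=np.array([np.cos(th),np.sin(th)]); X=np.array([Y[1],-Y[0]])
xs=np.arange(-70,71,1.); ys=np.arange(-90,190,1.)
def rect(z):
    gx,gy=np.meshgrid(xs,ys,indexing="ij")
    w=np.stack([K[0]+gx*X[0]+gy*Y[0],K[1]+gx*X[1]+gy*Y[1],np.full_like(gx,z)],-1)/1000
    d=(w-np.asarray(c["xyz"]))@rot(c); return cv2.remap(f,(d[...,0]/d[...,2]*c["fx"]+c["cx"]).astype(np.float32),(d[...,1]/d[...,2]*c["fy"]+c["cy"]).astype(np.float32),cv2.INTER_LINEAR)
g=rect(12).max(2).astype(float)
up=[];lo=[];yy=[j for j in range(len(ys)) if -50<ys[j]<145]
for j in yy:
    col=g[:,j]; d=np.diff(col); 
    a=slice(108,136); b=slice(6,30)
    up.append(xs[108+np.argmax(d[108:134])]+.5); lo.append(xs[6+np.argmin(d[6:30])]+.5)
y=ys[yy]
for n,e in(("up",np.array(up)),("lo",np.array(lo))):
    k=abs(e-np.median(e))<3.5; p=np.polyfit(y[k],e[k],1); print(n,p,np.degrees(np.arctan(p[0])))
g2=rect(20).min(2)
for yv in (105,115,125): print("seat x at",yv,[int(v) for v in g2[40:101:2,int(yv+90)]])
g5=rect(52).max(2)
for yv in (142,145,148,151,154,157): print("jaw",yv,[int(v) for v in g5[36:105:2,int(yv+90)]])
print("jaw y", [(int(v),int(a)) for v,a in zip(ys[210:262:2],g5[70,210:262:2])])
cv2.imwrite("pics/rect.png",cv2.resize(np.hstack([rect(20),rect(52)])[::-1],None,fx=1.4,fy=1.4))
P=cloud(c)[205:285,228:342].reshape(-1,3)*1000
q=np.c_[(P[:,:2]-K)@X,(P[:,:2]-K)@Y,P[:,2]]
def st(n,t): print(n,len(t),np.percentile(t,[3,50,97],axis=0).round(1).tolist())
st("jaw",q[(q[:,2]>47)&(q[:,2]<57)&(q[:,1]>110)])
st("seat",q[(q[:,2]>17.5)&(q[:,2]<23)&(q[:,1]>95)&(q[:,1]<136)&(abs(q[:,0])<30)])
st("pad",q[(q[:,2]>36)&(q[:,2]<57)&(q[:,1]>80)&(q[:,1]<110)])
st("rod",q[(q[:,2]>36)&(q[:,2]<57)&(q[:,1]>55)&(q[:,1]<80)])
E
```

```text
up [1.65334803e-04 4.99269496e+01] 0.009472986330827588
lo [ 2.40782667e-03 -5.25937532e+01] 0.1379580393434207
seat x at 105 [55, 51, 39, 50, 92, 149, 161, 163, 163, 164, 164, 163, 163, 163, 162, 164, 165, 164, 163, 164, 166, 163, 165, 147, 118, 144, 150, 129, 86, 63, 57]
seat x at 115 [52, 51, 42, 55, 100, 147, 159, 162, 164, 164, 163, 163, 163, 163, 164, 165, 163, 165, 165, 163, 162, 162, 162, 157, 118, 133, 145, 122, 83, 61, 56]
seat x at 125 [57, 52, 43, 43, 99, 142, 161, 164, 163, 164, 165, 167, 166, 164, 164, 165, 165, 165, 163, 165, 165, 164, 160, 127, 120, 131, 156, 121, 89, 63, 57]
jaw 142 [57, 44, 39, 38, 40, 35, 35, 37, 38, 40, 43, 41, 37, 36, 38, 40, 42, 38, 36, 36, 37, 41, 43, 41, 38, 39, 41, 46, 54, 58, 58, 59, 61, 61, 65]
jaw 145 [55, 45, 38, 38, 37, 36, 38, 48, 53, 54, 60, 61, 59, 56, 54, 54, 57, 61, 64, 61, 55, 54, 60, 62, 63, 61, 56, 56, 57, 59, 60, 59, 69, 86, 106]
jaw 148 [53, 44, 42, 49, 43, 37, 37, 52, 56, 58, 59, 58, 59, 60, 60, 60, 59, 60, 60, 58, 61, 61, 61, 60, 59, 60, 60, 63, 58, 57, 58, 56, 98, 126, 139]
jaw 151 [61, 58, 57, 55, 49, 40, 42, 58, 61, 61, 59
[... 296 characters left out ...]
0, 93, 91, 95, 103, 104, 99, 94, 91, 104, 102, 101, 104, 91, 96, 100, 99, 92, 95, 93, 93, 104, 100, 97, 98, 95]
jaw y [(120, 171), (122, 171), (124, 171), (126, 170), (128, 169), (130, 170), (132, 162), (134, 133), (136, 91), (138, 52), (140, 34), (142, 38), (144, 60), (146, 61), (148, 60), (150, 60), (152, 61), (154, 60), (156, 77), (158, 115), (160, 164), (162, 163), (164, 164), (166, 164), (168, 163), (170, 159)]
jaw 98 [[-20.3, 142.4, 47.7], [-0.2, 150.1, 52.1], [20.8, 157.2, 56.4]]
seat 142 [[-20.4, 98.0, 17.8], [-0.8, 115.6, 20.0], [18.4, 134.8, 22.8]]
pad 45 [[-10.5, 81.3, 39.4], [-0.7, 88.3, 47.1], [10.0, 95.2, 50.5]]
rod 65 [[-8.9, 56.5, 40.7], [-1.3, 67.0, 45.2], [7.2, 78.1, 53.2]]
```

View pics/rect.png

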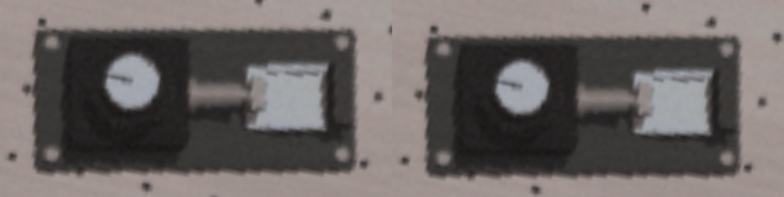

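The rectified view confirms the frame axis: yaw about −12.5°, features centred on the axis, jaw face at y≈143 mm, so the seat is at y≈125 mm. The knob's pointer mark sits at (118,76) in this picture.

Call:
jog_arm --series '[[[0, 0, 0, 0, 0, 0.145, 85], [0, 0, 0, 0, 0, 0.145, 85], [0, 0, 0, 0, 0, 0.145, 85], [0, 0, 0, 0, 0, 0.145, 85], [0, 0, 0, 0, 0, 0.145, 85], [0, 0, 0, 0, 0, 0.145, 85], [0, 0, 0, 0, 0, 0.145, 85], [0, 0, 0, 0, 0, 0.145, 85], [0, 0, 0, 0, 0, 0.145, 85], [0, 0, 0, 0, 0, 0.145, 85]]]'

```text
time_s: 1.1
eef_pos: [0.1822, 0.545, 0.2307]
eef_rot: [0.0, 0.777, 0.63, -0.001]
wrist_force: [0.2, 0.4, 1.4]
opening: 0.995
grasp_force: 0.0
```

Call:
jog_arm --series '[[[0, 0, 0, 0, 0, 0.145, 85], [0, 0, 0, 0, 0, 0.14, 85], [-32, 31.7, 0, 0, 0, 0, 85], [-32, 31.7, 0, 0, 0, 0, 85], [-32, 31.7, 0, 0, 0, 0, 85], [-32, 31.7, 0, 0, 0, 0, 85], [-32, 31.7, 0, 0, 0, 0, 85], [-32, 31.7, 0, 0, 0, 0, 85], [-32, 31.7, 0, 0, 0, 0, 85], [-32, 31.7, 0, 0, 0, 0, 85]]]'

```text
time_s: 2.1
eef_pos: [0.2865, 0.1988, 0.2311]
eef_rot: [0.0, 0.857, 0.516, 0.0]
wrist_force: [0.6, 0.8, 0.6]
opening: 0.995
grasp_force: 0.0
```

Call:
jog_arm --series '[[[-32, 31.7, 0, 0, 0, 0, 85], [-32, 31.7, 0, 0, 0, 0, 85], [-32, 31.7, 0, 0, 0, 0, 85], [-32, 31.7, 0, 0, 0, 0, 85], [-32, 31.7, 0, 0, 0, 0, 85], [-32, 31.7, 0, 0, 0, 0, 85], [-32, 31.7, 0, 0, 0, 0, 85], [-32, 31.7, 0, 0, 0, 0, 85], [-32, 31.7, 0, 0, 0, 0, 85], [-32, 31.7, 0, 0, 0, 0, 85]]]'

```text
time_s: 3.1
eef_pos: [0.4171, -0.2326, 0.2309]
eef_rot: [-0.0, 0.857, 0.515, -0.0]
wrist_force: [0.5, 0.5, 0.7]
opening: 0.997
grasp_force: 0.0
```

Call:
jog_arm --series '[[[-16, 15.8, 0, 0, 0, 0, 85], [-16, 15.8, 0, 0, 0, 0, 85], [-16, 15.8, 0, 0, 0, 0, 85], [-16, 15.8, 0, 0, 0, 0, 85], [0, 0, 25, 0, 0, 0, 85], [0, 0, 25, 0, 0, 0, 85], [0, 0, 25, 0, 0, 0, 85], [0, 0, 25, 0, 0, 0, 85], [0, 0, 25, 0, 0, 0, 85], [0, 0, 0, 0, 0, 0, 85]]]'

```text
time_s: 4.1
eef_pos: [0.4407, -0.3144, 0.1024]
eef_rot: [-0.004, 0.857, 0.516, -0.001]
wrist_force: [-0.5, 1.1, -0.7]
opening: 0.995
grasp_force: 0.0
```

```bash
python3 - <<'E'
from bench import ctrl
import cv2,numpy as np
o=ctrl.get_obs(); print(o["eef_pos"],o["eef_rot"])
a=ctrl.camera("top")["frame"][210:330,380:500]; b=ctrl.camera("side")["frame"][300:420,250:370]
cv2.imwrite("pics/v1.png",cv2.resize(np.hstack([a,b]),(800,400),interpolation=cv2.INTER_CUBIC))
E
```

```text
[ 0.44071562 -0.31442552  0.10235609] [-3.95800621e-03  8.56737060e-01  5.15737643e-01 -7.92460634e-04]
```

View pics/v1.png

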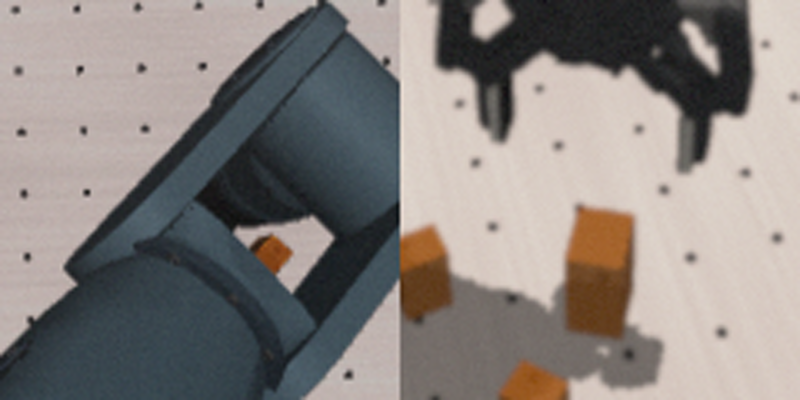

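The top view is blocked by the arm (the block shows at (272,253)). In the side view the fingers stand open above the target block, whose top is at (603,238), short by about 5 mm. I correct that now.

Call:
jog_arm --series '[[[-3.0, 4.2, 0, -0.008, -0.003, 0, 85], [0, 0, 0, 0, 0, 0, 85], [0, 0, 8, 0, 0, 0, 85], [0, 0, 8, 0, 0, 0, 85], [0, 0, 8, 0, 0, 0, 85], [0, 0, 0, 0, 0, 0, 85], [0, 0, 0, 0, 0, 0, 85], [0, 0, 0, 0, 0, 0, 85], [0, 0, 0, 0, 0, 0, 85], [0, 0, 0, 0, 0, 0, 85]]]'

```text
time_s: 5.2
eef_pos: [0.4456, -0.3218, 0.0826]
eef_rot: [0.004, 0.857, 0.516, 0.001]
wrist_force: [-0.7, 0.6, 0.4]
opening: 0.994
grasp_force: 0.0
```

Call:
jog_arm --series '[[[1.3, -3.6, 0, 0.008, 0.003, 0, 85], [0, 0, 10, 0, 0, 0, 85], [0, 0, 15, 0, 0, 0, 85], [0, 0, 15, 0, 0, 0, 85], [0, 0, 10, 0, 0, 0, 85], [0, 0, 8, 0, 0, 0, 85], [0, 0, 6, 0, 0, 0, 85], [0, 0, 0, 0, 0, 0, 85], [0, 0, 0, 0, 0, 0, 85], [0, 0, 0, 0, 0, 0, 85]]]'

```text
time_s: 6.2
eef_pos: [0.4433, -0.3192, 0.0188]
eef_rot: [0.001, 0.857, 0.516, 0.0]
wrist_force: [-0.5, -0.3, -0.5]
opening: 0.994
grasp_force: 0.0
```

Pose is right and vertical. I close the fingers and lift.

Call:
jog_arm --series '[[[0, 0, 0, 0, 0, 0, 20], [0, 0, 0, 0, 0, 0, 20], [0, 0, 0, 0, 0, 0, 20], [0, 0, 0, 0, 0, 0, 20], [0, 0, 0, 0, 0, 0, 20], [0, 0, 0, 0, 0, 0, 20], [0, 0, 0, 0, 0, 0, 20], [0, 0, 0, 0, 0, 0, 20], [0, 0, 0, 0, 0, 0, 20], [0, 0, 0, 0, 0, 0, 20]]]'

```text
time_s: 7.2
eef_pos: [0.4431, -0.3191, 0.0186]
eef_rot: [0.0, 0.857, 0.516, 0.0]
wrist_force: [0.3, -0.2, 5.7]
opening: 0.343
grasp_force: 59.4
```

Call:
jog_arm --series '[[[0, 0, -3, 0, 0, 0, 20], [0, 0, -7, 0, 0, 0, 20], [0, 0, -15, 0, 0, 0, 20], [0, 0, -20, 0, 0, 0, 20], [0, 0, -25, 0, 0, 0, 20], [0, 0, -25, 0, 0, 0, 20], [0, 0, -25, 0, 0, 0, 20], [0, 0, -20, 0, 0, 0, 20], [0, 0, -7, 0, 0, 0, 20], [0, 0, 0, 0, 0, 0, 20]]]'

```text
time_s: 8.2
eef_pos: [0.4434, -0.3193, 0.1669]
eef_rot: [0.001, 0.857, 0.516, 0.0]
wrist_force: [0.3, 0.0, -0.5]
opening: 0.344
grasp_force: 59.2
```

Call:
jog_arm --series '[[[0, 0, 0, 0, 0, -0.135, 20], [0, 0, 0, 0, 0, -0.135, 20], [15, 0, 0, 0, 0, 0, 20], [30, -1, 0, 0, 0, 0, 20], [35, -1, 0, 0, 0, 0, 20], [35, -1, 0, 0, 0, 0, 20], [35, -1, 0, 0, 0, 0, 20], [35, -1, 0, 0, 0, 0, 20], [35, -1, 0, 0, 0, 0, 20], [35, -1, 0, 0, 0, 0, 20]]]'

```text
time_s: 9.2
eef_pos: [0.4901, -0.0656, 0.1643]
eef_rot: [-0.001, 0.781, 0.625, -0.0]
wrist_force: [0.3, -0.8, -0.1]
opening: 0.344
grasp_force: 59.1
```

Call:
jog_arm --series '[[[35, -1, 0, 0, 0, 0, 20], [35, -1, 0, 0, 0, 0, 20], [35, -1, 0, 0, 0, 0, 20], [35, -1, 0, 0, 0, 0, 20], [30, -1, 0, 0, 0, 0, 20], [20, -1, 0, 0, 0, 0, 20], [15, 0, 0, 0, 0, 0, 20], [7, 0, 0, 0, 0, 0, 20], [0, 0, 0, 0, 0, 0, 20], [0, 0, 0, 0, 0, 0, 20]]]'

```text
time_s: 10.2
eef_pos: [0.5305, 0.1395, 0.165]
eef_rot: [-0.0, 0.78, 0.626, -0.0]
wrist_force: [-0.3, 0.1, -0.2]
opening: 0.344
grasp_force: 59.1
```

Call:
jog_arm --series '[[[0, 0, 10, 0, 0, 0, 20], [0, 0, 15, 0, 0, 0, 20], [0, 0, 15, 0, 0, 0, 20], [0, 0, 15, 0, 0, 0, 20], [0, 0, 5, 0, 0, 0, 20], [0, 0, 0, 0, 0, 0, 20], [0, 0, 0, 0, 0, 0, 20], [0, 0, 0, 0, 0, 0, 20], [0, 0, 0, 0, 0, 0, 20], [0, 0, 0, 0, 0, 0, 20]]]'

```text
time_s: 11.2
eef_pos: [0.5311, 0.1401, 0.1058]
eef_rot: [0.0, 0.779, 0.626, 0.0]
wrist_force: [-0.7, -0.2, -0.9]
opening: 0.342
grasp_force: 59.2
```

```bash
python3 - <<'E'
from m import *
from bench import ctrl
o=ctrl.get_obs(); print(o["eef_pos"],o["eef_rot"],o["q"])
c=ctrl.camera("top"); s=ctrl.camera("side"); np.savez("top2.npz",**c); np.savez("side2.npz",**s)
a=c["frame"][190:290,230:350]; b=s["frame"][190:290,240:360]
cv2.imwrite("pics/v2.png",cv2.resize(np.hstack([a,b]),(800,333),interpolation=cv2.INTER_CUBIC))
E
```

```text
[0.53109019 0.14009682 0.10582585] [3.13279820e-04 7.79484817e-01 6.26420894e-01 4.31458397e-04] [4.17606844e-02 2.71110399e-01 1.77357161e+00 8.59389194e-06
 1.09584428e+00 2.58646731e-01]
```

View pics/v2.png

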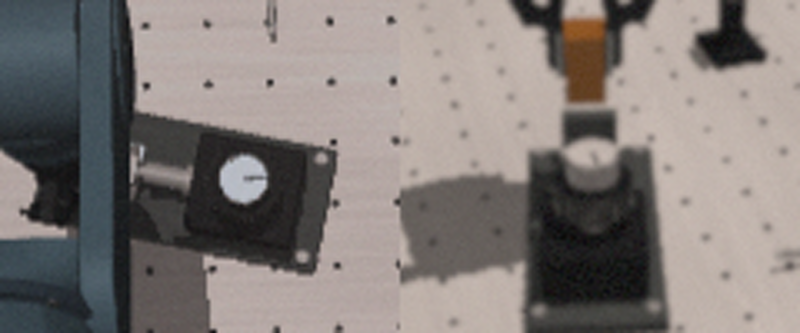

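The side view shows the gripped block (about 564–607, rows 20–100) in line with the jaw (563–616, row 125). The top view is blocked by the arm. I check the lateral offset numerically.

```bash
cat >> h.py <<'E'
def proj(c,p):
    d=(np.asarray(p)/1000-np.asarray(c["xyz"]))@rot(c); return np.array([d[0]/d[2]*c["fx"]+c["cx"],d[1]/d[2]*c["fy"]+c["cy"]])
K=np.array([505.2,20.8]); th=np.radians(77.5); Y=np.array([np.cos(th),np.sin(th)]); X=np.array([Y[1],-Y[0]])
def fw(x,y,z): return np.array([*(K+X*x+Y*y),z])
E
python3 - <<'E'
from h import *
s=load("side2.npz"); f=s["frame"]
def edges(row,a,b):
    g=f[row,a:b].astype(int).sum(1).astype(float); g=np.interp(np.arange(a,b-1,.05),np.arange(a,b),g)
    return g
am=cv2.inRange(cv2.cvtColor(f,cv2.COLOR_BGR2HSV),(3,110,40),(22,255,255))
T=np.array([531.1,140.1])
for z in (90,95,100,105):
    l=proj(s,[*(T-15*X-18*Y),z]); r=proj(s,[*(T+15*X-18*Y),z]); row=int(round((l[1]+r[1])/2)); c=np.where(am[row,270:330])[0]+270
    print("block z",z,"pred",l[0].round(1),r[0].round(1),"row",row,"obs",c.min()-.5,c.max()+.5)
for z in (40,45,50):
    l=proj(s,fw(-22,143,z)); r=proj(s,fw(22,143,z)); row=int(round((l[1]+r[1])/2)); print("jaw",z,l.round(1),r.round(1),[int(v) for v in f[row,282:312].astype(int).sum(1)])
for z in(4,): pass
for x,y,z in((-50,-70,12),(50,-70,12)): print("plate", proj(s,fw(x,y,z)).round(1))
E
```

```text
Traceback (most recent call last):
ValueError: zero-size array to reduction operation minimum which has no identity
```

```bash
python3 - <<'E'
from h import *
s=load("side2.npz"); f=s["frame"]; g=f.astype(int).sum(2)
T=np.array([531.1,140.1])
for z in (92,98,104):
    l=proj(s,[*(T-15*X-18*Y),z]); r=proj(s,[*(T+15*X-18*Y),z]); row=int(round((l[1]+r[1])/2))
    print("block",z,l.round(1),r.round(1)); print(f[row,282:312].tolist() if z==98 else "")
for z in (40,46):
    l=proj(s,fw(-22,143,z)); r=proj(s,fw(22,143,z)); row=int(round((l[1]+r[1])/2)); print("jaw",z,l.round(1),r.round(1),g[row,282:312].tolist())
am=cv2.inRange(cv2.cvtColor(f,cv2.COLOR_BGR2HSV),(3,110,40),(22,255,255)); k,_,st,_=cv2.connectedComponentsWithStats(am[:300]); print(st[1:][st[1:,4]>40])
for row in range(200,222,3):
    c=np.where(am[row,270:330])[0]+270; print(row,(c.min(),c.max()) if len(c) else None)
E
```

```text
block 92 [289.1 220. ] [301.  219.6]

block 98 [289.  217.9] [301.  217.5]
[[168, 176, 190], [168, 176, 191], [169, 178, 191], [169, 178, 191], [169, 175, 188], [167, 176, 188], [161, 165, 181], [128, 136, 150], [75, 89, 114], [49, 72, 102], [36, 64, 97], [34, 65, 99], [37, 64, 96], [34, 64, 97], [34, 62, 99], [30, 63, 98], [34, 65, 99], [35, 61, 98], [54, 75, 106], [102, 117, 138], [147, 157, 173], [165, 173, 187], [169, 176, 190], [169, 178, 189], [171, 179, 193], [171, 177, 191], [174, 181, 194], [172, 179, 192], [172, 181, 192], [173, 180, 193]]
block 104 [288.9 215.8] [301.  215.4]

jaw 40 [287.2 229.7] [303.8 229.2] [533, 531, 533, 532, 535, 496, 378, 226, 151, 132, 143, 134, 149, 133, 138, 146, 147, 137, 139, 133, 144, 162, 281, 460, 533, 550, 551, 548, 550, 545]
jaw 46 [287.1 227.8] [303.7 227.2] [529, 536, 528, 532, 523, 501, 386, 234, 147, 133, 147, 139, 136, 145, 135, 138, 143, 141, 139, 134, 133, 150, 271, 462, 527, 547, 549, 540, 542, 549]
[[114  13   9  14  81]
 [ 86 138  19  17 191]
 [108 138  10   9  68]
 [288 196  14  24 277]]
200 (np.int64(289), np.int64(301))
203 (np.int64(289), np.int64(300))
206 (np.int64(289), np.int64(300))
209 (np.int64(290), np.int64(300))
212 (np.int64(290), np.int64(300))
215 (np.int64(291), np.int64(300))
218 (np.int64(291), np.int64(300))
221 None
```

Call:
jog_arm --series '[[[0, 1.2, 0, 0, 0, 0, 20], [0, 0, 5, 0, 0, 0, 20], [0, 0, 10, 0, 0, 0, 20], [0, 0, 10, 0, 0, 0, 20], [0, 0, 10, 0, 0, 0, 20], [0, 0, 8, 0, 0, 0, 20], [0, 0, 6, 0, 0, 0, 20], [0, 0, 4, 0, 0, 0, 20], [0, 0, 0, 0, 0, 0, 20], [0, 0, 0, 0, 0, 0, 20]]]'

```text
time_s: 12.3
eef_pos: [0.5321, 0.1398, 0.0525]
eef_rot: [0.0, 0.78, 0.626, 0.0]
wrist_force: [0.5, -0.9, -0.5]
opening: 0.343
grasp_force: 59.2
```

Call:
jog_arm --series '[[[0, 0, 2, 0, 0, 0, 20], [0, 0, 2, 0, 0, 0, 20], [0, 0, 2, 0, 0, 0, 20], [0, 0, 2, 0, 0, 0, 20], [0, 0, 1, 0, 0, 0, 20], [0, 0, 1, 0, 0, 0, 20], [0, 0, 0, 0, 0, 0, 20], [0, 0, 0, 0, 0, 0, 20], [0, 0, 0, 0, 0, 0, 20], [0, 0, 0, 0, 0, 0, 20]]]'

```text
time_s: 13.3
eef_pos: [0.532, 0.1398, 0.0423]
eef_rot: [0.0, 0.78, 0.626, 0.0]
wrist_force: [-0.8, -0.4, -0.4]
opening: 0.342
grasp_force: 59.2
```

Call:
jog_arm --series '[[[0, 0, 1, 0, 0, 0, 20], [0, 0, 0.5, 0, 0, 0, 20], [0, 0, 0.5, 0, 0, 0, 20], [0, 0, 0.5, 0, 0, 0, 20], [0, 0, 0.5, 0, 0, 0, 20], [0, 0, 0, 0, 0, 0, 20], [0, 0, 0, 0, 0, 0, 20], [0, 0, 0, 0, 0, 0, 20], [0, 0, 0, 0, 0, 0, 20], [0, 0, 0, 0, 0, 0, 20]]]'

```text
time_s: 14.3
eef_pos: [0.5319, 0.1398, 0.0393]
eef_rot: [0.0, 0.78, 0.626, 0.0]
wrist_force: [0.4, 0.0, -0.1]
opening: 0.346
grasp_force: 59.2
```

Call:
jog_arm --series '[[[0, 0, 0.4, 0, 0, 0, 20], [0, 0, 0, 0, 0, 0, 20], [0, 0, 0, 0, 0, 0, 20], [0, 0, 0.3, 0, 0, 0, 20], [0, 0, 0, 0, 0, 0, 20], [0, 0, 0, 0, 0, 0, 20], [0, 0, 0, 0, 0, 0, 20], [0, 0, 0, 0, 0, 0, 20], [0, 0, 0, 0, 0, 0, 20], [0, 0, 0, 0, 0, 0, 20]]]'

```text
time_s: 15.3
eef_pos: [0.5319, 0.1398, 0.0386]
eef_rot: [0.0, 0.78, 0.626, 0.0]
wrist_force: [0.5, 0.9, -0.7]
opening: 0.349
grasp_force: 59.4
```

Call:
jog_arm --series '[[[0, 0, 0.3, 0, 0, 0, 20], [0, 0, 0, 0, 0, 0, 20], [0, 0, 0, 0, 0, 0, 20], [0, 0, 0.3, 0, 0, 0, 20], [0, 0, 0, 0, 0, 0, 20], [0, 0, 0, 0, 0, 0, 20], [0, 0, 0, 0, 0, 0, 20], [0, 0, 0, 0, 0, 0, 20], [0, 0, 0, 0, 0, 0, 20], [0, 0, 0, 0, 0, 0, 20]]]'

```text
time_s: 16.3
eef_pos: [0.532, 0.1398, 0.0386]
eef_rot: [0.0, 0.779, 0.626, 0.0]
wrist_force: [-2.9, 0.6, 8.2]
opening: 0.344
grasp_force: 60.3
```

Seated, with 8 N of contact. I release and rise.

Call:
jog_arm --series '[[[0, 0, 0, 0, 0, 0, 50], [0, 0, 0, 0, 0, 0, 50], [0, 0, 0, 0, 0, 0, 60], [0, 0, 0, 0, 0, 0, 60], [0, 0, 0, 0, 0, 0, 60], [0, 0, -10, 0, 0, 0, 60], [0, 0, -20, 0, 0, 0, 60], [0, 0, -30, 0, 0, 0, 60], [0, 0, -30, 0, 0, 0, 85], [0, 0, -20, 0, 0, 0, 85]]]'

```text
time_s: 17.3
eef_pos: [0.533, 0.1399, 0.1511]
eef_rot: [0.001, 0.779, 0.626, 0.001]
wrist_force: [0.6, -0.2, 0.8]
opening: 0.988
grasp_force: 0.0
```

Call:
jog_arm --series '[[[-20, 0, 0, 0, 0, 0, 85], [-36, -0.6, 0, 0, 0, 0, 85], [-36, -0.5, 0, 0, 0, 0, 85], [-20, 0, 0, 0, 0, 0, 85], [-10, 0, 0, 0, 0, -0.1, 85], [0, 0, 0, 0, 0, -0.14, 85], [0, 0, 0, 0, 0, -0.14, 85], [0, 0, 0, 0, 0, -0.14, 85], [0, 0, 0, 0, 0, -0.14, 85], [0, 0, 0, 0, 0, -0.1, 85]]]'

```text
time_s: 18.3
eef_pos: [0.5047, 0.0208, 0.1488]
eef_rot: [0.0, 0.489, 0.872, 0.0]
wrist_force: [-0.3, -0.5, 0.5]
opening: 0.995
grasp_force: 0.0
```

Call:
jog_arm --series '[[[0, 0, 0, 0, 0, -0.07, 85], [0, 0, 0, 0, 0, 0, 85], [0, 0, 0, 0, 0, 0, 85], [0, 0, 0, 0, 0, 0, 85], [0, 0, 0, 0, 0, 0, 85], [0, 0, 0, 0, 0, 0, 85], [0, 0, 0, 0, 0, 0, 85], [0, 0, 0, 0, 0, 0, 85], [0, 0, 0, 0, 0, 0, 85], [0, 0, 0, 0, 0, 0, 85]]]'

```text
time_s: 19.3
eef_pos: [0.5046, 0.0209, 0.148]
eef_rot: [-0.0, 0.461, 0.888, -0.0]
wrist_force: [0.3, 0.8, -0.5]
opening: 0.991
grasp_force: 0.0
```

```bash
python3 - <<'E'
from m import *
from bench import ctrl
o=ctrl.get_obs(); print(o["eef_pos"],o["eef_rot"],o["q"],o["torque"])
c=ctrl.camera("top"); s=ctrl.camera("side"); np.savez("top3.npz",**c); np.savez("side3.npz",**s)
a=c["frame"][190:290,230:350]; b=s["frame"][180:280,240:360]
cv2.imwrite("pics/v3.png",cv2.resize(np.hstack([a,b]),(800,333),interpolation=cv2.INTER_CUBIC))
E
```

```text
[0.50456143 0.02087709 0.14795009] [-9.98891904e-06  4.60805182e-01  8.87501315e-01 -1.27086511e-05] [-1.94074290e-01  1.19170632e-01  1.85739116e+00 -2.04390481e-05
  1.16505718e+00 -8.07058087e-01] [-0.01384003 -0.04801429 -0.00601532]
```

View pics/v3.png

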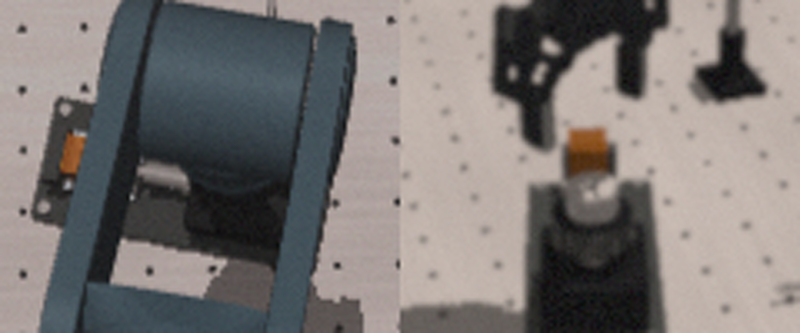

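The block stands upright in the seat: its top is at (587,140) in the side view in front of the jaw, and at (73,155) in the top view. The open fingers are above the ring. I descend around it.

Call:
jog_arm --series '[[[-0.6, 0.8, 10, 0, 0, 0, 85], [0, 0, 15, 0, 0, 0, 85], [0, 0, 20, 0, 0, 0, 85], [0, 0, 20, 0, 0, 0, 85], [0, 0, 12, 0, 0, 0, 85], [0, 0, 8, 0, 0, 0, 85], [0, 0, 6, 0, 0, 0, 85], [0, 0, 0, 0, 0, 0, 85], [0, 0, 0, 0, 0, 0, 85], [0, 0, 0, 0, 0, 0, 85]]]'

```text
time_s: 20.4
eef_pos: [0.5062, 0.0207, 0.0577]
eef_rot: [0.001, 0.461, 0.888, 0.0]
wrist_force: [-0.7, -0.5, 0.4]
opening: 0.998
grasp_force: 0.0
```

Call:
jog_arm --series '[[[0, 0, 0, 0, 0, 0, 50], [0, 0, 0, 0, 0, 0, 50], [0, 0, 0, 0, 0, 0, 50], [0, 0, 0, 0, 0, 0, 50], [0, 0, 0, 0, 0, 0, 50], [0, 0, 0, 0, 0, 0, 50], [0, 0, 0, 0, 0, 0, 50], [0, 0, 0, 0, 0, 0, 50], [0, 0, 0, 0, 0, 0, 50], [0, 0, 0, 0, 0, 0, 50]]]'

```text
time_s: 21.4
eef_pos: [0.5068, 0.0214, 0.0581]
eef_rot: [0.001, 0.461, 0.888, 0.001]
wrist_force: [0.9, 3.2, 4.8]
opening: 0.638
grasp_force: 63.2
```

```bash
python3 - <<'E'
from bench import ctrl
o=ctrl.get_obs(); print({k:o[k].round(4) for k in("eef_pos","q","wrist_force","torque")},o["opening"],o["grasp_force"])
E
```

```text
{'eef_pos': array([0.5068, 0.0214, 0.0581]), 'q': array([-1.930e-01,  2.643e-01,  1.902e+00,  1.500e-03,  9.726e-01,
       -8.070e-01]), 'wrist_force': array([0.9293, 3.1726, 4.8407]), 'torque': array([ 0.7705, -0.2807,  0.1061])} 0.6384477521154633 63.159921169281006
```

Call:
jog_arm --series '[[[0, 0, 0, 0, 0, 0.03, 50], [0, 0, 0, 0, 0, 0.06, 50], [0, 0, 0, 0, 0, 0.06, 50], [0, 0, 0, 0, 0, 0.06, 50], [0, 0, 0, 0, 0, 0.06, 50], [0, 0, 0, 0, 0, 0.03, 50], [0, 0, 0, 0, 0, 0, 50], [0, 0, 0, 0, 0, 0, 50], [0, 0, 0, 0, 0, 0, 50], [0, 0, 0, 0, 0, 0, 50]]]'

```text
time_s: 22.4
eef_pos: [0.5069, 0.0214, 0.0581]
eef_rot: [0.001, 0.588, 0.809, 0.001]
wrist_force: [1.6, 5.2, 6.1]
opening: 0.64
grasp_force: 63.4
```

```bash
cat > r.py <<'E'
from m import *
from bench import ctrl
o=ctrl.get_obs(); print({k:o[k].round(4) for k in("eef_pos","eef_rot","wrist_force","torque")},"yaw",round(o["q"][0]-o["q"][5],4),"op",round(o["opening"],3),round(o["grasp_force"],1))
E
cat > v.py <<'E'
from r import *
import sys
c=ctrl.camera("top"); s=ctrl.camera("side"); n=sys.argv[1]; np.savez(f"top{n}.npz",**c); np.savez(f"side{n}.npz",**s)
# block's top face as seen from the top camera, frame coords at z=76
m=cv2.inRange(cv2.cvtColor(c["frame"],cv2.COLOR_BGR2HSV),(5,150,90),(22,255,255)); m[:,330:]=0; m[:200]=0; m[280:]=0
v,u=np.nonzero(m); w=ray(c,np.c_[u,v],.076)[:,:2]*1000
if len(w): q=np.c_[(w-K)@X,(w-K)@Y]; print("amber px",len(w),q.min(0).round(1),q.max(0).round(1),q.mean(0).round(1))
E
python3 v.py 4
```

```text
{'eef_pos': array([0.5069, 0.0214, 0.0581]), 'eef_rot': array([0.0009, 0.5884, 0.8086, 0.0013]), 'wrist_force': array([1.6048, 5.2155, 6.1305]), 'torque': array([ 0.7679, -0.3645, -0.3138])} yaw 0.3137 op 0.64 63.4
amber px 125 [-15.4 110.6] [ 13.2 138.9] [ -1.2 125. ]
```

Call:
jog_arm --series '[[[0, 0, 0, 0, 0, 0.03, 50], [0, 0, 0, 0, 0, 0.05, 50], [0, 0, 0, 0, 0, 0.05, 50], [0, 0, 0, 0, 0, 0.05, 50], [0, 0, 0, 0, 0, 0.04, 50], [0, 0, 0, 0, 0, 0.03, 50], [0, 0, 0, 0, 0, 0, 50], [0, 0, 0, 0, 0, 0, 50], [0, 0, 0, 0, 0, 0, 50], [0, 0, 0, 0, 0, 0, 50]]]'

```text
time_s: 23.5
eef_pos: [0.5071, 0.0215, 0.0581]
eef_rot: [0.001, 0.685, 0.729, 0.002]
wrist_force: [1.4, 5.3, 5.6]
opening: 0.642
grasp_force: 63.4
```

```bash
python3 v.py 5
```

```text
{'eef_pos': array([0.5071, 0.0215, 0.0581]), 'eef_rot': array([0.0009, 0.6846, 0.7289, 0.0016]), 'wrist_force': array([1.3634, 5.3437, 5.6426]), 'torque': array([ 0.8037, -0.4226, -0.2219])} yaw 0.0638 op 0.642 63.4
amber px 126 [-15.4 110.6] [ 13.2 139.4] [ -1.2 125.1]
```

Call:
jog_arm --series '[[[0, 0, 0, 0, 0, 0.01, 50], [0, 0, 0, 0, 0, 0.01, 50], [0, 0, 0, 0, 0, 0.01, 50], [0, 0, 0, 0, 0, 0.01, 50], [0, 0, 0, 0, 0, 0.01, 50], [0, 0, 0, 0, 0, 0.01, 50], [0, 0, 0, 0, 0, 0.01, 50], [0, 0, 0, 0, 0, 0.01, 50], [0, 0, 0, 0, 0, 0.01, 50], [0, 0, 0, 0, 0, 0.01, 50]]]'

```text
time_s: 24.6
eef_pos: [0.5071, 0.0214, 0.0581]
eef_rot: [0.001, 0.72, 0.694, 0.001]
wrist_force: [2.2, 5.6, 5.6]
opening: 0.637
grasp_force: 63.3
```

```bash
python3 v.py 6; python3 r.py
```

```text
{'eef_pos': array([0.5071, 0.0214, 0.0581]), 'eef_rot': array([0.001 , 0.7198, 0.6941, 0.0015]), 'wrist_force': array([2.1574, 5.552 , 5.6317]), 'torque': array([ 0.8041, -0.4587,  0.2958])} yaw -0.0354 op 0.637 63.3
amber px 127 [-15.9 111.1] [ 13.2 139.4] [ -1.4 125.4]
{'eef_pos': array([0.5071, 0.0215, 0.0581]), 'eef_rot': array([0.001 , 0.7199, 0.6941, 0.0015]), 'wrist_force': array([0.9924, 5.2832, 4.6579]), 'torque': array([ 0.7262, -0.4228,  0.0446])} yaw -0.0356 op 0.64 63.3
```

Call:
jog_arm --series '[[[0, 0, 0, 0, 0, 0.01, 50], [0, 0, 0, 0, 0, 0.01, 50], [0, 0, 0, 0, 0, 0.01, 50], [0, 0, 0, 0, 0, 0.01, 50], [0, 0, 0, 0, 0, 0.01, 50], [0, 0, 0, 0, 0, 0.01, 50], [0, 0, 0, 0, 0, 0.01, 50], [0, 0, 0, 0, 0, 0.01, 50], [0, 0, 0, 0, 0, 0.01, 50], [0, 0, 0, 0, 0, 0.01, 50]]]'

```text
time_s: 25.7
eef_pos: [0.5072, 0.0214, 0.0581]
eef_rot: [0.001, 0.754, 0.657, 0.002]
wrist_force: [3.1, 5.8, 5.2]
opening: 0.64
grasp_force: 63.3
```

```bash
python3 v.py 7
```

```text
{'eef_pos': array([0.5072, 0.0214, 0.0581]), 'eef_rot': array([0.0009, 0.7536, 0.6573, 0.0016]), 'wrist_force': array([3.0875, 5.7627, 5.1631]), 'torque': array([ 0.7784, -0.5202,  0.338 ])} yaw -0.1354 op 0.64 63.3
amber px 127 [-15.4 111.1] [ 13.2 139.8] [ -1.3 125.5]
```

Call:
jog_arm --series '[[[0, 0, 0, 0, 0, 0.01, 50], [0, 0, 0, 0, 0, 0.01, 50], [0, 0, 0, 0, 0, 0.01, 50], [0, 0, 0, 0, 0, 0.01, 50], [0, 0, 0, 0, 0, 0.01, 50], [0, 0, 0, 0, 0, 0.01, 50], [0, 0, 0, 0, 0, 0.01, 50], [0, 0, 0, 0, 0, 0.01, 50], [0, 0, 0, 0, 0, 0.01, 50], [0, 0, 0, 0, 0, 0.01, 50]]]'

```text
time_s: 26.8
eef_pos: [0.5072, 0.0214, 0.0581]
eef_rot: [0.001, 0.786, 0.619, 0.002]
wrist_force: [3.1, 5.8, 3.9]
opening: 0.642
grasp_force: 63.3
```

```bash
python3 v.py 8
```

```text
{'eef_pos': array([0.5072, 0.0214, 0.0581]), 'eef_rot': array([0.001 , 0.7855, 0.6188, 0.0017]), 'wrist_force': array([3.1097, 5.8434, 3.8553]), 'torque': array([ 0.7428, -0.4949,  0.3014])} yaw -0.2355 op 0.642 63.3
amber px 134 [-15.4 111.1] [ 13.2 141.2] [ -1.  126.2]
```

Call:
jog_arm --series '[[[0, 0, 0, 0, 0, 0.01, 50], [0, 0, 0, 0, 0, 0.01, 50], [0, 0, 0, 0, 0, 0.01, 50], [0, 0, 0, 0, 0, 0.01, 50], [0, 0, 0, 0, 0, 0.01, 50], [0, 0, 0, 0, 0, 0.01, 50], [0, 0, 0, 0, 0, 0.01, 50], [0, 0, 0, 0, 0, 0.01, 50], [0, 0, 0, 0, 0, 0.01, 50], [0, 0, 0, 0, 0, 0.01, 50]]]'

```text
time_s: 27.9
eef_pos: [0.5073, 0.0214, 0.0581]
eef_rot: [0.001, 0.815, 0.579, 0.002]
wrist_force: [2.7, 6.8, 4.9]
opening: 0.639
grasp_force: 63.2
```

```bash
python3 v.py 9
```

```text
{'eef_pos': array([0.5073, 0.0214, 0.0581]), 'eef_rot': array([0.0009, 0.8155, 0.5788, 0.0017]), 'wrist_force': array([2.7003, 6.8324, 4.9344]), 'torque': array([ 0.7569, -0.5271,  0.2662])} yaw -0.3354 op 0.639 63.2
amber px 138 [-15.4 111.1] [ 13.2 141.9] [ -1.1 126.6]
```

Call:
jog_arm --series '[[[0, 0, 0, 0, 0, 0.01, 50], [0, 0, 0, 0, 0, 0.01, 50], [0, 0, 0, 0, 0, 0.01, 50], [0, 0, 0, 0, 0, 0.01, 50], [0, 0, 0, 0, 0, 0.01, 50], [0, 0, 0, 0, 0, 0.01, 50], [0, 0, 0, 0, 0, 0.01, 50], [0, 0, 0, 0, 0, 0.01, 50], [0, 0, 0, 0, 0, 0.01, 50], [0, 0, 0, 0, 0, 0.01, 50]]]'

```text
time_s: 29.0
eef_pos: [0.5073, 0.0214, 0.0581]
eef_rot: [0.001, 0.843, 0.537, 0.002]
wrist_force: [3.2, 4.8, 3.9]
opening: 0.637
grasp_force: 63.2
```

```bash
python3 v.py 10
```

```text
{'eef_pos': array([0.5073, 0.0214, 0.0581]), 'eef_rot': array([8.000e-04, 8.433e-01, 5.374e-01, 1.800e-03]), 'wrist_force': array([3.2424, 4.845 , 3.9367]), 'torque': array([ 0.7398, -0.5715,  0.3644])} yaw -0.4353 op 0.637 63.2
amber px 140 [-15.4 110.6] [ 13.2 142.4] [ -1.  126.6]
```

Call:
jog_arm --series '[[[0, 0, 0, 0, 0, 0.005, 50], [0, 0, 0, 0, 0, 0.005, 50], [0, 0, 0, 0, 0, 0.005, 50], [0, 0, 0, 0, 0, 0.005, 50], [0, 0, 0, 0, 0, 0.005, 50], [0, 0, 0, 0, 0, 0.005, 50], [0, 0, 0, 0, 0, 0.005, 50], [0, 0, 0, 0, 0, 0.005, 50], [0, 0, 0, 0, 0, 0.005, 50], [0, 0, 0, 0, 0, 0.005, 50]]]'

```text
time_s: 30.1
eef_pos: [0.5073, 0.0214, 0.0581]
eef_rot: [0.001, 0.856, 0.516, 0.002]
wrist_force: [3.0, 5.1, 3.0]
opening: 0.639
grasp_force: 63.2
```

```bash
python3 v.py 11
```

```text
{'eef_pos': array([0.5073, 0.0214, 0.0581]), 'eef_rot': array([8.000e-04, 8.564e-01, 5.163e-01, 1.800e-03]), 'wrist_force': array([3.0318, 5.1361, 3.0203]), 'torque': array([ 0.7167, -0.615 ,  0.3851])} yaw -0.485 op 0.639 63.2
amber px 138 [-15.4 111.1] [ 13.2 141.9] [ -1.1 126.6]
```

Call:
jog_arm --series '[[[0, 0, 0, 0, 0, 0.005, 50], [0, 0, 0, 0, 0, 0.005, 50], [0, 0, 0, 0, 0, 0.005, 50], [0, 0, 0, 0, 0, 0.005, 50], [0, 0, 0, 0, 0, 0.005, 50], [0, 0, 0, 0, 0, 0.005, 50], [0, 0, 0, 0, 0, 0.005, 50], [0, 0, 0, 0, 0, 0.005, 50], [0, 0, 0, 0, 0, 0.005, 50], [0, 0, 0, 0, 0, 0.005, 50]]]'

```text
time_s: 31.2
eef_pos: [0.5074, 0.0214, 0.0581]
eef_rot: [0.001, 0.869, 0.495, 0.002]
wrist_force: [4.1, 5.5, 3.3]
opening: 0.639
grasp_force: 63.2
```

```bash
python3 r.py
```

```text
{'eef_pos': array([0.5074, 0.0214, 0.0581]), 'eef_rot': array([0.0009, 0.869 , 0.4947, 0.0018]), 'wrist_force': array([4.0715, 5.4695, 3.3445]), 'torque': array([ 0.6701, -0.6199,  0.4829])} yaw -0.535 op 0.639 63.2
```

Call:
jog_arm --series '[[[0, 0, 0, 0, 0, 0, 50], [0, 0, 0, 0, 0, 0, 50], [0, 0, 0, 0, 0, 0, 50], [0, 0, 0, 0, 0, 0.003, 50], [0, 0, 0, 0, 0, 0.003, 50], [0, 0, 0, 0, 0, 0.003, 50], [0, 0, 0, 0, 0, 0.003, 50], [0, 0, 0, 0, 0, 0.003, 50], [0, 0, 0, 0, 0, 0.003, 50], [0, 0, 0, 0, 0, 0.003, 50]]]'

```text
time_s: 32.2
eef_pos: [0.5074, 0.0213, 0.0581]
eef_rot: [0.001, 0.874, 0.486, 0.002]
wrist_force: [3.7, 6.1, 4.1]
opening: 0.641
grasp_force: 63.2
```

```bash
python3 r.py
```

```text
{'eef_pos': array([0.5074, 0.0213, 0.0581]), 'eef_rot': array([8.000e-04, 8.742e-01, 4.856e-01, 1.800e-03]), 'wrist_force': array([3.7452, 6.1305, 4.073 ]), 'torque': array([ 0.671 , -0.6547,  0.4514])} yaw -0.5558 op 0.641 63.2
```

Call:
jog_arm --series '[[[0, 0, 0, 0, 0, 0.003, 50], [0, 0, 0, 0, 0, 0.003, 50], [0, 0, 0, 0, 0, 0.003, 50], [0, 0, 0, 0, 0, 0.003, 50], [0, 0, 0, 0, 0, 0.003, 50], [0, 0, 0, 0, 0, 0, 50], [0, 0, 0, 0, 0, 0, 50], [0, 0, 0, 0, 0, 0, 85], [0, 0, 0, 0, 0, 0, 85], [0, 0, 0, 0, 0, 0, 85]]]'

```text
time_s: 33.2
eef_pos: [0.5051, 0.0207, 0.0567]
eef_rot: [-0.0, 0.878, 0.478, -0.0]
wrist_force: [0.2, -0.7, 0.4]
opening: 0.997
grasp_force: 0.0
```

Call:
jog_arm --series '[[[0, 0, 0, 0, 0, 0, 85], [0, 0, 0, 0, 0, 0, 85], [0, 0, 0, 0, 0, 0, 85], [0, 0, -8, 0, 0, 0, 85], [0, 0, -15, 0, 0, 0, 85], [0, 0, -20, 0, 0, 0, 85], [0, 0, -25, 0, 0, 0, 85], [0, 0, -30, 0, 0, 0, 85], [0, 0, -30, 0, 0, 0, 85], [0, 0, -15, 0, 0, 0, 85]]]'

```text
time_s: 34.2
eef_pos: [0.5069, 0.0206, 0.2036]
eef_rot: [0.002, 0.878, 0.479, 0.002]
wrist_force: [0.7, 0.2, -1.0]
opening: 0.996
grasp_force: 0.0
```

Call:
jog_arm --series '[[[-15, 10, 0, 0, 0, 0, 85], [-20, 13, 0, 0, 0, 0, 85], [-25, 16, 0, 0, 0, 0, 85], [-25, 16, 0, 0, 0, 0, 85], [-25, 16, 0, 0, 0, 0, 85], [-20, 13, 0, 0, 0, 0, 85], [-15, 10, 0, 0, 0, 0, 85], [-5, 3, 0, 0, 0, 0, 85], [0, 0, 0, 0, 0, 0, 85], [0, 0, 0, 0, 0, 0, 85]]]'

```text
time_s: 35.2
eef_pos: [0.5057, -0.157, 0.2001]
eef_rot: [-0.0, 0.878, 0.479, 0.0]
wrist_force: [-0.1, 0.5, -0.5]
opening: 1.001
grasp_force: 0.0
```

```bash
python3 v.py 20; python3 - <<'E'
from h import *
c=load("top20.npz");s=load("side20.npz");o=load("top0.npz")
a=c["frame"][205:285,235:345]; a0=o["frame"][205:285,235:345]; b=s["frame"][200:280,240:350]
cv2.imwrite("pics/v4.png",cv2.resize(np.hstack([a0,a,b]),(798,193),interpolation=cv2.INTER_CUBIC))
E
```

```text
{'eef_pos': array([ 0.5057, -0.157 ,  0.2001]), 'eef_rot': array([-2.000e-04,  8.780e-01,  4.786e-01,  1.000e-04]), 'wrist_force': array([-0.0942,  0.5149, -0.462 ]), 'torque': array([0.0009, 0.0004, 0.0236])} yaw -0.5726 op 1.001 0.0
amber px 158 [-15.5 106.9] [ 13.2 142.4] [ -1.3 124.6]
```

View pics/v4.png

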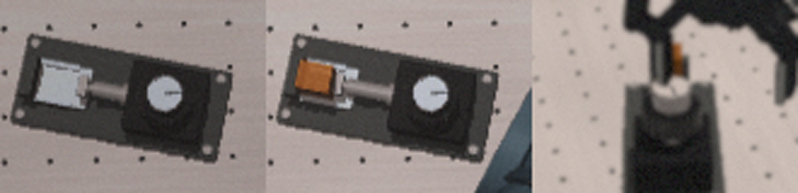

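The block (315,77) stands between the ram pad and the jaw. The fine mark still points as at the start, (440,91) now against (175,91) before, and the gripper is clear.

```bash
python3 -c "
from bench import ctrl
print(ctrl.hand_in())"
```

```text
the job is handed in; nothing more can be done
None
```

Handed in at about 35 s: the amber block stands in the seat against the jaw at about 15 N (estimated from ring torque and angle, not measured directly), the ring is released, the fine knob's mark looks unmoved and the gripper is clear.

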